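Shut the red stopcock in the bench supply box

ROBOT

A 7-joint arm with a two-finger parallel gripper is mounted at the origin on a cart in front of the work surface, level with it; the furniture and walls round the work are solid. World frame = base frame: x ahead of the robot, y to its left, z up, the work surface at z = 0. Lengths are in mm, angles in rad, forces in N, time in s.
With the tool pointing down it reaches from about 400 to 875 mm from the base axis. Payload 4.4 kg.
Tool frame: the origin (TCP) lies between the finger pads; the fingertips stand ctrl.tcp_to_tips ahead of it and the grasp point (between the pads) lies 8 mm behind it (ctrl.tcp_to_tips is the distance from the TCP to the fingertips, in mm); z points along the fingers, y is the direction in which the jaws open and shut (so a half turn about z gives the same grasp; the last joint's range is limited). The gripper opens to 85 mm and grips with 20 to 120 N. Pads are 22 mm wide; open, the fingers measure 114 mm over their backs; the gripper's body (76 mm by 85 mm) begins 54 mm behind the grasp point. The pads swing forward as they close: fully open they stand 13 mm farther back than shut.
Start: joints at [1.046, 0.628, 0.038, 1.517, -0.027, 0.996, -0.02], TCP at [287.896, -582.781, 222.113] pointing down, gripper open.
Joint ranges: [-3.06, 3.06], [-0.37, 2.12], [-1.25, 1.32], [0.18, 2.47], [-1.1, 4.24], [0.23, 1.98], [-2.94, 2.94]. Speed limits (rad/s): [2.57, 2.57, 3.14, 3.14, 3.14, 3.14, 3.14].

INTERFACE

Orientations are given as [roll, pitch, yaw] about the fixed x, y, z axes, in that order (R = Rz(yaw) Ry(pitch) Rx(roll)).
In Python, from cell import ctrl gives the robot as it stands.
- The arm moves only by the tool send_rows, never from a script. Its argument "rows" is a list of rows, each an object of numbers: "x", "y", "z": the shift along the world's x, y, z in cm; "roll": the turn about the world's z in degrees; "claw": the closure, from 0 (fully open) to 1 (shut). A call has 1 to 5 rows; each row is the pose to reach, as a shift and turn from the pose commanded when the call began; what a row does not reach only later rows make up. A row lasts 1/12 s, in which the tool goes at most 41.7 mm and 7.16 degrees, less where a joint would pass 70% of its speed; a pose out of reach is approached as far as the arm can. A call with a gripper value outside its range is refused whole. The fingers move at their own pace and stop on an object; the grip force is fixed at half the most. Time passes only in rows, so rows that repeat a pose let the fingers close. It gives the time, the measured TCP pose, the force and the opening at its end, in the units of the state.
- ctrl.read_state(): the state, without advancing time (a new reading comes with each control period).
- ctrl.get_image(name): name is "side" or "top" or "wrist"; returns (picture, depth): 480x640x3 uint8, blue, green, red; 480x640 float32, mm along the optical axis (not along the pixel's ray), 0 where there is no reading.
- ctrl.get_calibration(name): a dict with "intrinsics" (3x3 intrinsics, pixels), "T" (4x4, takes a point from camera to world coordinates). Camera axes: x right, y down, z forward; pixel columns grow to the right and rows downward; lengths in mm; the calibration is good to about 2 mm. A picture is of the moment at which its call begins: read the wrist's pose just before it. get_calibration takes no time and is no camera call; for the wrist camera it gives the pose at the moment of the call.
- ctrl.finish_job(): hands the job in, once; it reports no verdict.
Trained networks look in the newest picture that a camera, given by its name, has taken for a name from the list of things; names that differ only in an ending like _2 or _b are one class to them, and where a whole thing is asked for, a point or a joint stands for the part that bears it (a point fixed in the world has none). Each returns a list of dicts, best first, with "confidence" (0 to 1); they miss things now and then, are a little off and sometimes report something else, mostly with a low value. They report only what shows in the picture. A call takes as long as a camera call. They do not tell look-alikes from the thing itself.
- ctrl.recognise(camera, query): "uv" ([column, row] in pixels, amid what is visible of it).
- ctrl.regions_of(camera, query): "region" (480x640 bool, what is visible of it) and "uv" ([column, row] in pixels, amid what is visible of it).
- ctrl.place_of(camera, query): "uv" ([column, row] in pixels: a listed point, or the origin of a listed thing).
The state is a dict: "clock": time; "qpos": joint angles; "qd": joint speeds; "tau": joint torques, N m; "eef_pos": TCP position; "tool_rot": TCP orientation; "force": force on the tool from outside, world axes, zero at the start; "torque": the same for the moment, N m; "width": finger opening in mm.
Only numpy, scipy, OpenCV 4.12 (cv2) and the standard library are available. Lean on these libraries where they do the work, as an engineer would, in place of code of your own. Each camera call takes 0.05 s, during which the arm holds its last target. There are 200 camera calls.

TASK

In the grey stopcock box, push the dark sliding cover by its yellow rib all the way to the end of its track on the side away from the red stopcock (the red collar on the nozzle at the box's front shows where that is), so that the red handle is laid bare. Then push the red handle clockwise (seen from above) until it is fully shut, crosswise to its nozzle. Pick nothing up and do not lift the cover, leave the blue stopcock and everything else on the worktop as they are, and finish with the cover still aside.

Things in the scene. Friction and masses are not known exactly. Their poses are not given: they have to be found in the camera images.
- stopcock_box: Fixed grey box 170 (x) x 350 (y) x 78 mm high, open on top. Origin: centre of its underside; -x is its front (nozzles with coloured collars), +y its left seen from the front's side, z up. Deck 35 mm up with two stopcocks at box x = +20, y = +55 and -55 mm (colours swap). Cover ledges at height 70 mm; between them it is open for box x -70 to +70 mm; inner ends at y = +-170 mm.
- cover: Loose dark steel plate 154 (x) x 150 (y) x 5 mm, 0.2 to 0.42 kg, lying on the ledges 70 mm up, guided by the box's front and back walls. Origin: centre of its underside; axes as the box's. Starts near the box's middle, hiding both handles; slides along y about 95 mm either way until it meets the box's inner end (its other edge is then 20 mm past the middle). Takes about 1 to 4 N.
- rib (a point): Centre of the yellow rib on the cover, 86 mm above the worktop: an upright bar 80 (x) x 10 (y) x 22 mm high, from the plate's top at 75 mm to 97 mm above the worktop, across the middle of the cover. Axes as the box's.
- red_pivot (a point): Point on the upright axis of the red stopcock, at the handle's mid height, 56 mm above the worktop. Axes as the box's (fixed).
- red_tip (a point): Point near the free end of the red handle, 50 mm from the pivot, at its mid height. The handle is a red bar 12 mm wide, 18 mm high (47 to 65 mm above the worktop, clear of the deck by 12 mm), reaching 55 mm from the pivot. Its -x axis points from pivot to tip.
- red_handle (a joint): Angle of the red handle: 0 = open (points to the box's front, -x), grows clockwise seen from above, 1.571 = shut against its stop (points to box +y). Starts at 0 to 0.2; stays where left; takes about 3 N near its end. A thin stop pin, top 55 mm above the worktop, stands behind the shut handle, 10 mm to +x and 36 mm to +y of the pivot.
- blue_handle (a joint): Angle of the blue handle, of the same make and sense as the red: to be left as it is.
- blue_tip (a point): Point near the free end of the blue handle, 50 mm from its pivot, mid height.
- jar: Bystander: specimen jar with black lid, 50 mm across, 65 mm tall; loose, near the box, to be left alone.
- vial: Bystander: crimp vial, 22 mm across, 35 mm tall; loose, near the box, to be left alone.
- drop_bottle: Bystander: small dropper bottle with white cap, 26 mm across, 47 mm tall; loose, near the box, to be left alone.
- big_jar: Bystander: clear jar with blue cap, 59 mm across, 115 mm tall; loose, near the box, to be left alone.
- scoop: Bystander: pink measuring scoop lying flat, 43 x 129 x 20 mm; loose, near the box, to be left alone.
- syringe_20: Bystander: plastic syringe lying flat, 34 x 136 x 23 mm; loose, near the box, to be left alone.
Not all that is in view belongs to the job. Leave any brown look-alike of the cover alone.

How it is judged:
By the outcome, as a careful person would: the job done as asked, in the order asked, and still so for the second after the job is handed in, with the robot touching nothing.
It also fails if it takes over 45 s, if anything falls off the work surface, if the arm or the gripper's body presses on something with over 40 N, if the wrist force passes 120 N, or if a joint passes its speed limit or range.

## Working session

There is one attempt and no reset: what is moved stays moved. The work goes in short steps, Python scripts to look and compute and a tool call to move; the robot and the scene stay as the last step left them, time stands still between calls to the robot, and variables do not carry over. Pictures are saved under pics/ and viewed, on a budget of 10 in all, crops included, one or two more only if the job needs it, and the job is handed in when it is done.

Besides the shell and the picture viewer there is one more tool, called after "Emit:" as name(argument=value, ...) on one line, values as JSON. send_rows: Moves the arm, as the interface text tells. Its arguments: {"type":"object","properties":{"rows":{"type":"array"}},"required":["rows"]}

```bash
mkdir -p pics; cat > h.py <<'E'
from cell import ctrl
import numpy as np, cv2
def px2w(cam,uv,z,d=None):
    c=ctrl.get_calibration(cam);K=np.array(c["intrinsics"]);T=np.array(c["T"])
    r=T[:3,:3]@np.linalg.solve(K,[uv[0],uv[1],1.]);o=T[:3,3]
    return o+r*((z-o[2])/r[2])
def w2px(cam,p):
    c=ctrl.get_calibration(cam);K=np.array(c["intrinsics"]);T=np.array(c["T"])
    q=K@(T[:3,:3].T@(np.array(p)-T[:3,3]));return q[:2]/q[2]
E
python3 - <<'E'
from h import *
s=ctrl.read_state();print(s["eef_pos"],s["tool_rot"],s["width"],s["clock"],ctrl.tcp_to_tips)
for c in("top","side"):
    im,d=ctrl.get_image(c);cv2.imwrite(f"pics/{c}0.png",im)
    for q,z in(("stopcock_box",0),("cover",70),("rib",86),("red_pivot",56),("red_tip",56),("blue_tip",56)):
        for r in ctrl.place_of(c,q)[:2]:print(c,q,round(r["confidence"],2),np.round(r["uv"]),px2w(c,r["uv"],z).round(1))
E
```

```text
[ 287.58452228 -582.17914476  221.1799263 ] [-3.13964820e+00  4.03171832e-05  4.58792467e-01] 85.38183260404674 0.0 11.0
top cover 0.7 [289. 237.] [526.4  21.3  70. ]
top cover 0.59 [452. 376.] [ 263.  -379.7   70. ]
top rib 0.94 [448. 378.] [ 256.6 -366.2   86. ]
side stopcock_box 0.75 [288. 295.] [529.1  19.1   0. ]
side cover 0.97 [392. 198.] [ 280.3 -285.1   70. ]
side cover 0.83 [289. 267.] [527.1   6.2  70. ]
side rib 0.91 [287. 265.] [529.9  19.7  86. ]
side rib 0.64 [394. 196.] [ 276.7 -270.    86. ]
side red_pivot 0.74 [265. 283.] [574.2  45.   56. ]
side red_pivot 0.61 [355. 244.] [ 380.  -101.1   56. ]
side red_tip 0.27 [347. 224.] [ 398.5 -182.8   56. ]
```

View pics/top0.png

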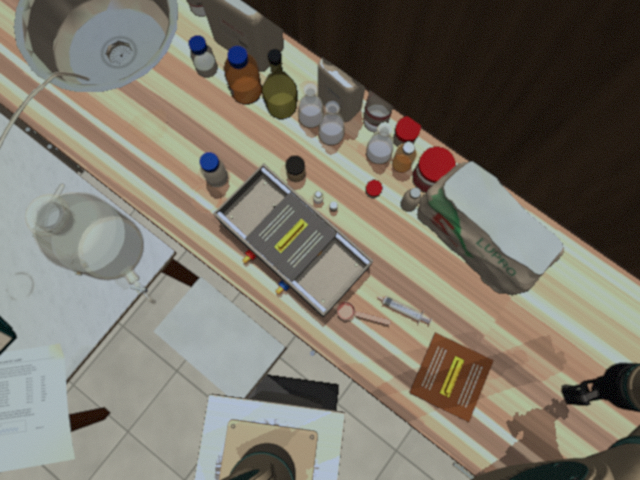

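View pics/side0.png

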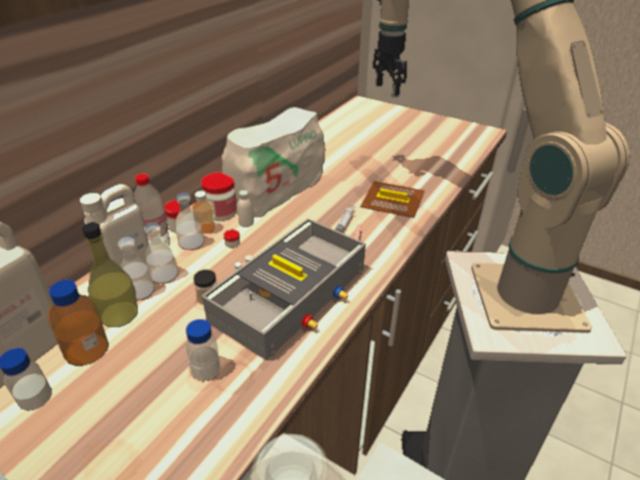

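The top view shows the box centred near (293,240), with the rib at (291,236), the red collar at (249,257) on the upper-left half and the blue collar at (281,289). The brown look-alike at (452,376) is to be left alone. The side view agrees: red collar at (309,323), blue at (340,294), big jar at (203,350), and the scoop and syringe beyond the blue end.

```bash
python3 - <<'E'
from h import *
im,d=ctrl.get_image("top")
hsv=cv2.cvtColor(im,cv2.COLOR_BGR2HSV)
def rect(m,z):
    pts=np.argwhere(m)[:,::-1]
    w=np.array([px2w("top",p,z)[:2] for p in pts],np.float32);return cv2.minAreaRect(w)
m=((hsv[...,0]>20)&(hsv[...,0]<35)&(hsv[...,1]>150)&(hsv[...,2]>120));m[:210]=0;m[262:]=0;m[:,:270]=0;m[:,315:]=0
print("rib",rect(m,97),m.sum())
for n,uv in(("redcollar",(249,257)),("bluecollar",(281,289))):
    print(n,px2w("top",uv,45).round(1))
print([px2w("top",p,78).round(0)[:2] for p in((264,167),(370,265),(325,316),(217,214))])
for r in ctrl.regions_of("top","stopcock_box")[:2]:print(r["confidence"],rect(r["region"],78))
# depth-based: points at z 72..90 near
c=ctrl.get_calibration("top");K=np.array(c["intrinsics"]);T=np.array(c["T"])
u,v=np.meshgrid(np.arange(640),np.arange(480))
P=(np.stack([(u-K[0,2])/K[0,0]*d,(v-K[1,2])/K[1,1]*d,d],-1)@T[:3,:3].T)+T[:3,3]
a=(P[...,2]>64)&(P[...,2]<110)&(abs(P[...,0]-530)<190)&(abs(P[...,1]-20)<190)
n,l,st,ce=cv2.connectedComponentsWithStats(a.astype(np.uint8))
i=1+np.argmax(st[1:,4]);print("boxtop",cv2.minAreaRect(P[l==i][:,:2].astype(np.float32)),st[i])
for q in("jar","vial","drop_bottle","big_jar","scoop","syringe_20"):
    for r in ctrl.recognise("top",q)[:1]:print(q,r["confidence"],px2w("top",r["uv"],20).round())
E
```

```text
rib ((523.6447143554688, 16.017152786254883), (16.354211807250977, 84.49797821044922), 53.76070785522461) 215
redcollar [470.7 109.8  45. ]
bluecollar [405.9  24.1  45. ]
[array([685., 104.]), array([ 483., -172.]), array([355., -85.]), array([556., 195.])]Traceback (most recent call last):
  File "<stdin>", line 12, in <module>
  File "<stdin>", line 6, in rect
  File "h.py", line 4, in px2w
    c=ctrl.get_calibration(cam);K=np.array(c["intrinsics"]);T=np.array(c["T"])
ValueError: time passes only in moves, steps and waits
```

Emit:
send_rows(rows=[{"x":1.5,"y":3.7,"z":0,"roll":5.5,"claw":1},{"x":3,"y":7.4,"z":0,"roll":11,"claw":1},{"x":4.5,"y":11.1,"z":0,"roll":16.5,"claw":1},{"x":6,"y":14.8,"z":0,"roll":22,"claw":1},{"x":7.5,"y":18.5,"z":0,"roll":27.5,"claw":1}])

```text
clock: 1.22
eef_pos: [363.3, -396.1, 222.3]
tool_rot: [3.141, 0.0, 0.943]
force: [1.4, -0.6, 0.1]
width: 25.5
```

Emit:
send_rows(rows=[{"x":1.5,"y":3.7,"claw":1},{"x":3,"y":7.4,"claw":1},{"x":4.5,"y":11.1,"claw":1},{"x":6,"y":14.8,"claw":1},{"x":7.5,"y":18.5,"claw":1}])

```text
$.rows[0]: bad value
```

Emit:
send_rows(rows=[{"x":1.5,"y":3.7,"claw":1},{"x":3,"y":7.4,"claw":1},{"x":4.5,"y":11.1,"claw":1},{"x":6,"y":14.8,"claw":1},{"x":7.5,"y":18.5,"claw":1}])

```text
$.rows[0]: bad value
```

Emit:
send_rows(rows=[{"x":1.4,"y":3.4,"claw":1},{"x":2.9,"y":6.8,"claw":1},{"x":2.9,"y":6.8,"claw":1},{"x":2.9,"y":6.8,"claw":1}])

```text
$.rows[0]: bad value
```

Emit:
send_rows(rows=[{"x":1.5,"y":3.7,"z":0,"roll":0,"claw":1},{"x":3,"y":7.4,"z":0,"roll":0,"claw":1},{"x":4.5,"y":11.1,"z":0,"roll":0,"claw":1},{"x":6,"y":14.8,"z":0,"roll":0,"claw":1},{"x":7.5,"y":18.5,"z":0,"roll":0,"claw":1}])

```text
clock: 1.63
eef_pos: [438.4, -211.1, 222.4]
tool_rot: [3.141, -0.0, 0.938]
force: [1.1, -1.2, -0.3]
width: 0.1
```

Emit:
send_rows(rows=[{"x":1.5,"y":3.7,"z":0,"roll":0,"claw":1},{"x":3,"y":7.4,"z":0,"roll":0,"claw":1},{"x":4.5,"y":11.1,"z":0,"roll":0,"claw":1},{"x":6,"y":14.8,"z":0,"roll":0,"claw":1},{"x":7.5,"y":18.5,"z":0,"roll":0,"claw":1}])

```text
clock: 2.05
eef_pos: [513.5, -25.9, 222.4]
tool_rot: [3.141, -0.0, 0.939]
force: [0.7, -0.5, -0.9]
width: -0.2
```

Emit:
send_rows(rows=[{"x":1.5,"y":3.5,"z":0,"roll":0,"claw":1},{"x":2.9,"y":6.7,"z":0,"roll":0,"claw":1},{"x":2.9,"y":6.7,"z":0,"roll":0,"claw":1}])

```text
clock: 2.3
eef_pos: [544.6, 48.7, 222.6]
tool_rot: [-3.141, -0.007, 0.949]
force: [0.7, 0.2, 0.6]
width: 0.1
```

```bash
python3 - <<'E'
from h import *
s=ctrl.read_state();print(s["eef_pos"],s["tool_rot"],s["width"],s["clock"])
im,d=ctrl.get_image("wrist");c=ctrl.get_calibration("wrist")
print(c)
hsv=cv2.cvtColor(im,cv2.COLOR_BGR2HSV)
K=np.array(c["intrinsics"]);T=np.array(c["T"])
m=(hsv[...,0]>20)&(hsv[...,0]<35)&(hsv[...,1]>150)&(hsv[...,2]>100)
v,u=np.nonzero(m)
q=np.linalg.inv(K)@np.stack([u,v,np.ones_like(u)]);r=T[:3,:3]@q
w=(T[:3,3][:,None]+r*((97-T[2,3])/r[2]))[:2].T
print("rib",m.sum(),cv2.minAreaRect(w.astype(np.float32)))
cv2.imwrite("pics/w1.png",im)
im,d=ctrl.get_image("side");cv2.imwrite("pics/s1.png",cv2.resize(im[100:340,180:420],None,fx=2.4,fy=2.4,interpolation=cv2.INTER_CUBIC))
E
```

```text
[544.61650292  48.73673114 222.57670712] [-3.14122059 -0.00735896  0.94926069] 0.08385856019799937 2.3
{'intrinsics': array([[416.73943468,   0.        , 318.24200274],
       [  0.        , 416.73943468, 241.56108581],
       [  0.        ,   0.        ,   1.        ]]), 'T': array([[ 8.11487258e-01, -5.56019050e-01, -1.79808915e-01,
         5.90785023e+02],
       [-5.84368922e-01, -7.72737229e-01, -2.47770333e-01,
         1.08301061e+02],
       [-1.18001744e-03,  3.06137211e-01, -9.51986668e-01,
         3.73944171e+02],
       [ 0.00000000e+00,  0.00000000e+00,  0.00000000e+00,
         1.00000000e+00]])}
rib 1749 ((531.9275512695312, 20.496593475341797), (21.082855224609375, 81.75398254394531), 54.914756774902344)
```

View pics/w1.png

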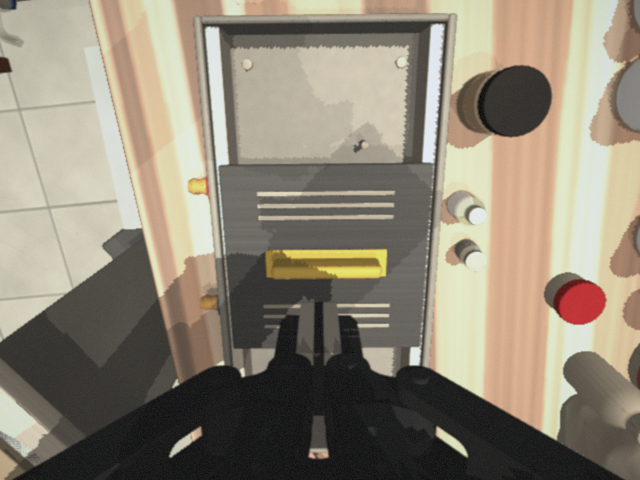

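The wrist view shows image-up as box +y, the cover filling rows 165–345, the rib at (326,264), and the closed fingertips at about (320,303). Next I check how far the tips really reach below the TCP.

```bash
python3 - <<'E'
from h import *
p=np.array(ctrl.read_state()["eef_pos"]);print(p)
for dz in(0,-5,-11,-18,-24):
    print(dz,w2px("wrist",p+[0,0,dz]).round(1),w2px("side",p+[0,0,dz]).round(1))
im,d=ctrl.get_image("wrist");print(d[296:330:3,310].round(),d[296:330:3,330].round())
c=ctrl.get_calibration("wrist");K=np.array(c["intrinsics"]);T=np.array(c["T"])
for uv in((310,304),(310,310),(330,310)):
    z=d[uv[1],uv[0]];print(uv,(T[:3,:3]@(np.linalg.solve(K,[*uv,1])*z)+T[:3,3]).round(1))
# box rim corners from the wrist, z=78, and rib top corners
for uv in((197,17),(455,14),(267,250),(386,250),(267,278),(386,276)):print(uv,px2w("wrist",uv,78 if uv[1]<100 else 97).round(1)[:2])
E
```

```text
[542.15037029  41.0600623  222.02812543]
0 [315.4 314.4] [277.3 218.4]
-5 [315.5 308.7] [277.4 220.6]
-11 [315.6 302.2] [277.6 223.1]
-18 [315.7 295.2] [277.7 226. ]
-24 [315.8 289.6] [277.8 228.5]
[328. 329. 153. 150. 148. 145. 143. 141. 139. 138. 137. 135.] [326. 330. 153. 150. 148. 146. 144. 142. 139. 138. 136. 133.]
(310, 304) [547.7  50.4 238.1]
(310, 310) [547.5  50.  241.9]
(330, 310) [553.1  45.8 241.7]
(197, 17) [559.4 191.9]
(455, 14) [692.3  96.9]
(267, 250) [504.   46.8]
(386, 250) [571.5  -2.5]
(267, 278) [490.8  30.1]
(386, 276) [560.7 -19. ]
```

Emit:
send_rows(rows=[{"x":0,"y":0,"z":-3,"roll":0,"claw":1},{"x":0,"y":0,"z":-6,"roll":0,"claw":1},{"x":0,"y":0,"z":-9,"roll":0,"claw":1},{"x":0,"y":0,"z":-11,"roll":0,"claw":1},{"x":0,"y":0,"z":-11,"roll":0,"claw":1}])

```text
clock: 2.87
eef_pos: [538.4, 36.6, 108.6]
tool_rot: [-3.136, 0.006, 0.936]
force: [-0.6, -1.0, 0.3]
width: 0.1
```

```bash
python3 - <<'E'
from h import *
s=ctrl.read_state();p=np.array(s["eef_pos"]);print(p,s["force"])
im,d=ctrl.get_image("side");print(w2px("side",p-[0,0,11]))
cv2.imwrite("pics/s2.png",cv2.resize(im[180:330,190:390],None,fx=4,fy=4,interpolation=cv2.INTER_CUBIC))
E
```

```text
[538.37319055  36.56601862 108.56718634] [-0.6492515  -1.04734461  0.34012057]
[281.73533892 266.22812223]
```

View pics/s2.png

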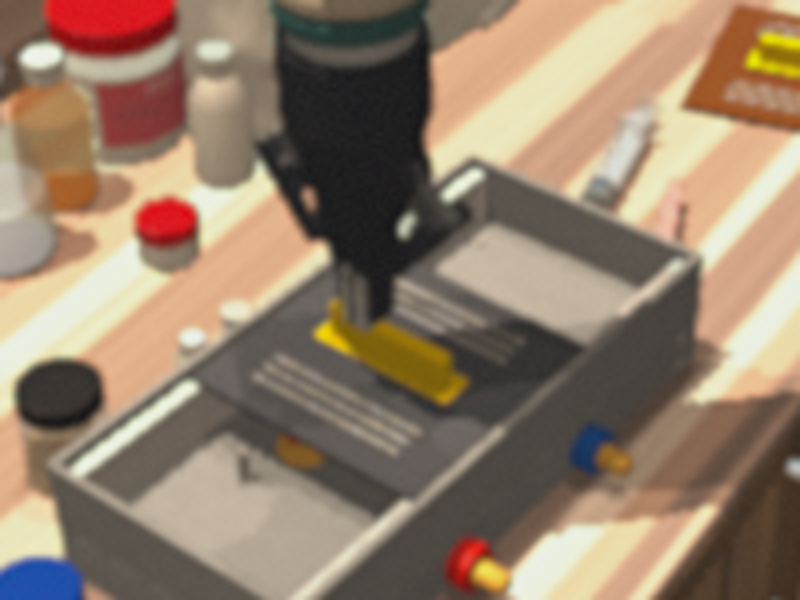

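The side crop shows the closed fingertips at crop (360,322), apparently right above or behind the upright of the rib. I use depth to find where the upright bar really stands.

```bash
python3 - <<'E'
from h import *
B=np.array([[.807,-.59],[.59,.807]])
s=ctrl.read_state();print(s["eef_pos"],"boxframe",B@(np.array(s["eef_pos"])[:2]-[520,10.5]))
for cam in("wrist","side","top"):
    im,d=ctrl.get_image(cam);c=ctrl.get_calibration(cam);K=np.array(c["intrinsics"]);T=np.array(c["T"])
    u,v=np.meshgrid(np.arange(640),np.arange(480))
    P=(np.stack([(u-K[0,2])/K[0,0]*d,(v-K[1,2])/K[1,1]*d,d],-1)@T[:3,:3].T)+T[:3,3]
    hsv=cv2.cvtColor(im,cv2.COLOR_BGR2HSV)
    m=(hsv[...,0]>20)&(hsv[...,0]<35)&(hsv[...,1]>150)&(hsv[...,2]>60)&(d>0)&(abs(P[...,0]-530)<80)&(abs(P[...,1]-15)<80)
    Q=P[m];b=(Q[:,:2]-[520,10.5])@B.T
    print(cam,len(Q))
    for lo in range(66,104,6):
        k=(Q[:,2]>=lo)&(Q[:,2]<lo+6)
        if k.sum()>5:print(lo,k.sum(),"x",np.percentile(b[k,0],[3,97]).round(1),"y",np.percentile(b[k,1],[3,50,97]).round(1))
    if cam=="wrist":
        cv2.imwrite("pics/w2.png",im)
        # rim
        for n,xr,yr,ax in(("+y rim",(-60,60),(150,210),1),("front rim",(-120,-60),(-50,120),0),("back rim",(60,120),(-50,120),0)):
            b2=(P[...,:2]-[520,10.5])@B.T
            k=(P[...,2]>74)&(P[...,2]<84)&(d>0)&(b2[...,0]>xr[0])&(b2[...,0]<xr[1])&(b2[...,1]>yr[0])&(b2[...,1]<yr[1])
            if k.sum()>5:print(n,k.sum(),np.percentile(b2[k][:,ax],[3,50,97]).round(1))
E
```

```text
[539.97182609  37.0508775  110.63924336] boxframe [ 0.45224593 33.20993553]
wrist 4097
72 562 x [-39.7  34.4] y [ 8.1 21.5 25.6]
78 1299 x [-39.1  39.9] y [11.1 20.3 25.4]
84 373 x [-32.1  42.9] y [18.  19.4 20.4]
90 438 x [-33.   43.3] y [17.2 19.1 20.4]
96 1425 x [-32.1  41.7] y [10.8 15.7 19.6]
front rim 9439 [-79.5 -71.3 -60.7]
back rim 14345 [61.  76.4 88.4]
side 381
72 125 x [-42.9  44.8] y [-3.4 19.7 25. ]
78 74 x [-37.8  38.9] y [13.  18.3 22.8]
84 64 x [-37.   37.6] y [13.8 18.2 20.5]
90 83 x [-38.   32.9] y [ 9.5 16.8 20.3]
96 33 x [-37.1   8.9] y [11.3 13.8 19.5]
top 45
72 17 x [23.6 47. ] y [ 0.4  5.4 15.7]
78 14 x [21.3 44.3] y [0.4 4.7 7.9]
96 8 x [33.7 41.6] y [ 6.5  8.5 12.6]
```

View pics/w2.png

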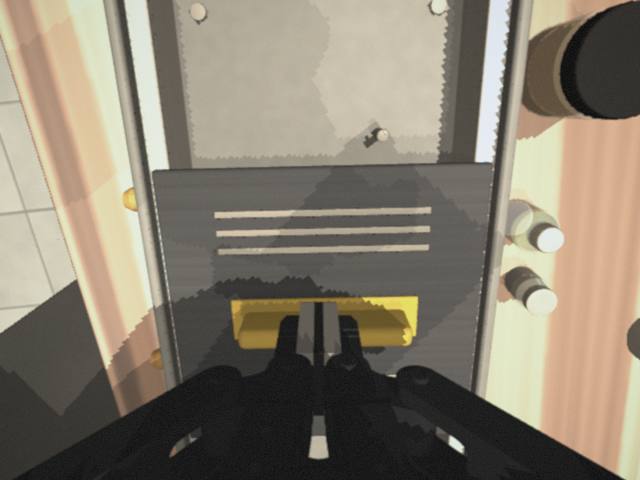

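Depth puts the rib's upright at box y ≈ 10–20, with a yellow foot reaching to about 26. The fingers stand at y ≈ 33, nearly touching, so I back off toward +y before going lower.

Emit:
send_rows(rows=[{"x":0.6,"y":0.8,"z":0,"roll":0,"claw":1},{"x":1.1,"y":1.5,"z":0,"roll":0,"claw":1},{"x":1.1,"y":1.5,"z":-0.8,"roll":0,"claw":1},{"x":1.1,"y":1.5,"z":-1.5,"roll":0,"claw":1},{"x":1.1,"y":1.5,"z":-1.5,"roll":0,"claw":1}])

```text
clock: 3.48
eef_pos: [551.7, 54.2, 95.6]
tool_rot: [-3.14, 0.002, 0.939]
force: [-0.6, -0.4, -0.7]
width: -0.1
```

Emit:
send_rows(rows=[{"x":-0.6,"y":-0.8,"z":0,"roll":0,"claw":1},{"x":-1.2,"y":-1.6,"z":0,"roll":0,"claw":1},{"x":-1.8,"y":-2.4,"z":0,"roll":0,"claw":1},{"x":-2.4,"y":-3.2,"z":0,"roll":0,"claw":1}])

```text
clock: 3.82
eef_pos: [527.8, 20.5, 97.2]
tool_rot: [-3.142, 0.001, 0.938]
force: [-1.0, -0.2, 0.4]
width: 0.2
```

Emit:
send_rows(rows=[{"x":-0.8,"y":-1.0,"z":0,"roll":0,"claw":1},{"x":-1.5,"y":-2.0,"z":0,"roll":0,"claw":1},{"x":-2.2,"y":-3.0,"z":0,"roll":0,"claw":1},{"x":-2.9,"y":-4.0,"z":0,"roll":0,"claw":1},{"x":-3.6,"y":-5.0,"z":0,"roll":0,"claw":1}])

```text
clock: 4.23
eef_pos: [492.1, -29.0, 97.2]
tool_rot: [3.141, -0.0, 0.938]
force: [0.3, -0.2, 0.6]
width: 0.1
```

Emit:
send_rows(rows=[{"x":-0.4,"y":-0.6,"z":0,"roll":0,"claw":1},{"x":-0.8,"y":-1.1,"z":0,"roll":0,"claw":1},{"x":-1.2,"y":-1.6,"z":0,"roll":0,"claw":1}])

```text
clock: 4.48
eef_pos: [480.8, -44.2, 97.1]
tool_rot: [3.141, -0.001, 0.939]
force: [-0.4, 0.0, 0.4]
width: 0.2
```

```bash
python3 - <<'E'
from h import *
B=np.array([[.807,-.59],[.59,.807]])
s=ctrl.read_state();print(s["eef_pos"],"boxframe",B@(np.array(s["eef_pos"])[:2]-[520,10.5]),B@np.array(s["force"])[:2])
im,d=ctrl.get_image("wrist");cv2.imwrite("pics/w3.png",im)
for q in("red_tip","red_pivot"):
    for r in ctrl.place_of("wrist",q)[:2]:
        w=px2w("wrist",r["uv"],56);print(q,r,w,B@(w[:2]-[520,10.5]))
E
```

```text
[480.78512261 -44.17702529  97.1487352 ] boxframe [  0.61303887 -67.26113707] [-0.31043757 -0.17861873]
```

View pics/w3.png

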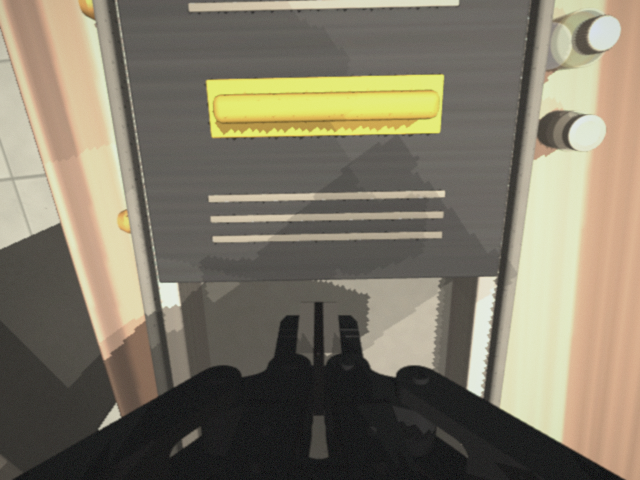

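The fingers went over the rib with no force. The rib is at (326,106), the cover has not moved, and the fingers are now past its −y edge. I measure the real tip height by depth.

```bash
python3 - <<'E'
from h import *
B=np.array([[.807,-.59],[.59,.807]])
s=ctrl.read_state();p=np.array(s["eef_pos"]);print(p,s["width"],ctrl.tcp_to_tips)
for cam in("wrist","side","top"):
    im,d=ctrl.get_image(cam);c=ctrl.get_calibration(cam);K=np.array(c["intrinsics"]);T=np.array(c["T"])
    u,v=np.meshgrid(np.arange(640),np.arange(480))
    P=(np.stack([(u-K[0,2])/K[0,0]*d,(v-K[1,2])/K[1,1]*d,d],-1)@T[:3,:3].T)+T[:3,3]
    b=(P[...,:2]-p[:2])@B.T
    k=(d>0)&(abs(b[...,0])<35)&(abs(b[...,1])<22)&(P[...,2]>82)&(P[...,2]<170)
    print(cam,k.sum())
    for lo in range(82,170,8):
        j=k&(P[...,2]>=lo)&(P[...,2]<lo+8)
        if j.sum()>2:print(lo,j.sum(),"x",np.percentile(b[j][:,0],[2,50,98]).round(1),"y",np.percentile(b[j][:,1],[2,50,98]).round(1),"v",v[j].min(),v[j].max())
    print(w2px(cam,p),w2px(cam,p-[0,0,11]))
    if cam=="side":
        uu,vv=w2px(cam,p).astype(int);cv2.imwrite("pics/s3.png",cv2.resize(im[vv-70:vv+50,uu-80:uu+80],None,fx=5,fy=5,interpolation=cv2.INTER_CUBIC))
E
```

```text
[480.8587367  -43.91926839  97.12609444] 0.14112047306461734 11.0
wrist 21876
106 219 x [-9.4  1.5 12.2] y [ 8.1 12.6 13.2] v 302 317
114 811 x [-11.5   1.5  14.2] y [ 8.  11.9 13.2] v 305 329
122 966 x [-11.9   1.1  14.3] y [ 8.   9.3 13.3] v 316 341
130 1098 x [-11.8   1.5  14.4] y [ 8.1 12.  13.2] v 327 354
138 1376 x [-6.8  1.4  9.6] y [-8.4 11.1 13.7] v 341 415
146 2709 x [-25.7  -0.3  28.2] y [-5.1 13.4 15.5] v 353 441
154 6641 x [-32.9  -1.3  33.9] y [-6.4 13.4 15.3] v 364 456
162 8056 x [-34.2  -5.2  34.2] y [-6.6  8.6 14.4] v 387 479
[315.30211026 315.63277602] [315.48880832 303.44125379]
side 381
106 19 x [-12.   -2.6  12.6] y [-0.8 12.  14.5] v 237 243
114 36 x [-16.1  -7.3  11.5] y [-4.  10.3 14.7] v 235 242
122 38 x [-16.2  -9.   11.6] y [-2.5 10.1 15.1] v 233 239
130 43 x [-15.6  -7.3  12. ] y [-1.7 10.3 15.6] v 229 236
138 30 x [-14.6  -3.3   7.1] y [ 5.4 11.5 14.9] v 227 232
146 48 x [-26.6   1.2  24.6] y [ 7.6 13.6 16.6] v 222 232
154 99 x [-32.9 -10.5  30.4] y [-6.2 13.4 16.7] v 218 231
162 67 x [-34.    1.1  33.6] y [-8.  13.5 16.8] v 213 228
[310.90214878 243.74854877] [310.90135644 247.66165706]
top 0
[314.25058236 257.19836624] [314.26976781 258.09226135]
```

View pics/s3.png

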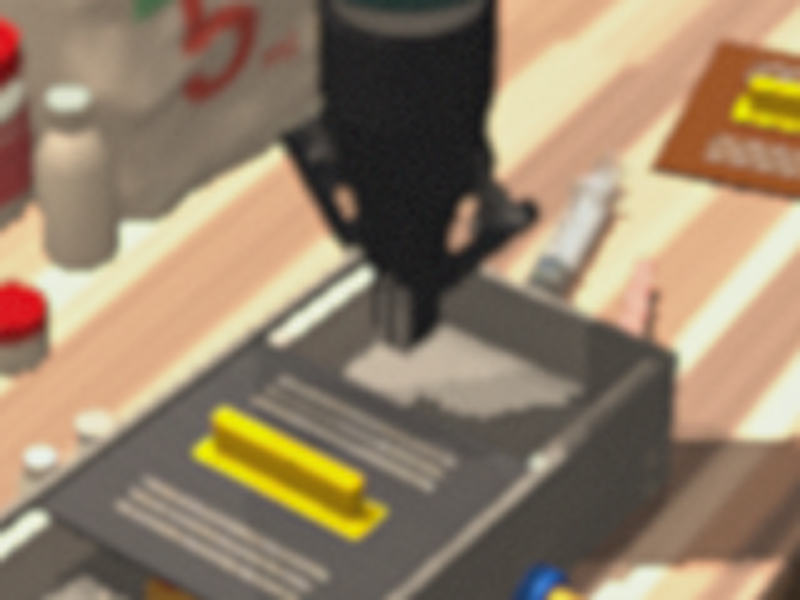

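Wrist and side depth agree that the tips really sit at z ≈ 108 with the TCP reading 97, about 11 mm above the reading rather than below it. So they skimmed over the rib. I go back over it and come down lower.

Emit:
send_rows(rows=[{"x":0,"y":0,"z":3,"roll":0,"claw":1},{"x":1.7,"y":2.4,"z":3,"roll":0,"claw":1},{"x":3.4,"y":4.8,"z":3,"roll":0,"claw":1},{"x":5.2,"y":7.2,"z":3,"roll":0,"claw":1},{"x":7.0,"y":9.6,"z":3,"roll":0,"claw":1}])

```text
clock: 5.2
eef_pos: [551.9, 54.0, 127.4]
tool_rot: [3.141, -0.001, 0.939]
force: [-0.1, 0.6, -0.2]
width: -0.1
```

Emit:
send_rows(rows=[{"x":0,"y":0,"z":-1.5,"roll":0,"claw":1},{"x":0,"y":0,"z":-3,"roll":0,"claw":1},{"x":0,"y":0,"z":-4,"roll":0,"claw":1},{"x":0,"y":0,"z":-4.8,"roll":0,"claw":1},{"x":0,"y":0,"z":-4.8,"roll":0,"claw":1}])

```text
clock: 5.62
eef_pos: [549.7, 52.0, 77.5]
tool_rot: [-3.139, 0.002, 0.939]
force: [0.0, 0.6, 0.1]
width: 0.2
```

```bash
cat >> h.py <<'E'
B=np.array([[.807,-.59],[.59,.807]])
def cloud(cam):
    im,d=ctrl.get_image(cam);c=ctrl.get_calibration(cam);K=np.array(c["intrinsics"]);T=np.array(c["T"])
    u,v=np.meshgrid(np.arange(640),np.arange(480))
    P=(np.stack([(u-K[0,2])/K[0,0]*d,(v-K[1,2])/K[1,1]*d,d],-1)@T[:3,:3].T)+T[:3,3]
    return im,d,P,(P[...,:2]-[520,10.5])@B.T
E
python3 - <<'E'
from h import *
s=ctrl.read_state();p=np.array(s["eef_pos"]);pb=B@(p[:2]-[520,10.5]);print(p,pb,s["force"])
for cam in("side","wrist"):
    im,d,P,b=cloud(cam);hsv=cv2.cvtColor(im,cv2.COLOR_BGR2HSV)
    k=(d>0)&(abs(b[...,0]-pb[0])<18)&(abs(b[...,1]-pb[1])<18)&(P[...,2]>77)&(P[...,2]<125)
    if k.sum()>3:print(cam,"finger z",np.percentile(P[k][:,2],[0,2,5,20]).round(1),"y",np.percentile(b[k][:,1],[2,50,98]).round(1),"x",np.percentile(b[k][:,0],[2,98]).round(1))
    m=(hsv[...,0]>20)&(hsv[...,0]<35)&(hsv[...,1]>150)&(hsv[...,2]>60)&(d>0)&(abs(b).max(-1)<70)
    for lo in(70,84,90,96):
        j=m&(P[...,2]>=lo)&(P[...,2]<lo+6)
        if j.sum()>3:print(cam,"rib",lo,j.sum(),np.percentile(b[j][:,1],[3,50,97]).round(1))
E
```

```text
[549.67635761  52.01684576  77.51771649] [-0.54611841 51.01314552] [0.01980227 0.61229873 0.06044845]
side finger z [77.4 89.1 90.6 96.7] y [47.7 60.5 65.6] x [-16.   11.5]
side rib 70 42 [ 3.9 17.5 23.5]
side rib 84 43 [10.2 17.8 19.3]
side rib 90 58 [ 8.1 15.8 20.2]
side rib 96 19 [10.3 15.  17.7]
wrist finger z [ 77.   77.3  93.6 100.4] y [55.8 63.4 64.5] x [-11.5  14.6]
wrist rib 70 5 [23.  23.8 24.4]
wrist rib 96 161 [10.2 13.6 16.9]
```

Emit:
send_rows(rows=[{"x":0,"y":0,"z":-0.5,"roll":0,"claw":1},{"x":-0.6,"y":-0.8,"z":-0.5,"roll":0,"claw":1},{"x":-1.2,"y":-1.6,"z":-0.5,"roll":0,"claw":1},{"x":-1.7,"y":-2.4,"z":-0.5,"roll":0,"claw":1},{"x":-2.3,"y":-3.2,"z":-0.5,"roll":0,"claw":1}])

```text
clock: 6.13
eef_pos: [527.6, 19.1, 74.5]
tool_rot: [3.141, -0.001, 0.938]
force: [0.4, 1.3, -0.2]
width: -0.1
```

Emit:
send_rows(rows=[{"x":-0.6,"y":-0.8,"z":0,"roll":0,"claw":1},{"x":-1.2,"y":-1.6,"z":0,"roll":0,"claw":1},{"x":-1.7,"y":-2.4,"z":0,"roll":0,"claw":1},{"x":-2.3,"y":-3.2,"z":0,"roll":0,"claw":1}])

```text
clock: 6.47
eef_pos: [504.9, -12.5, 74.4]
tool_rot: [3.141, -0.001, 0.939]
force: [0.6, 2.2, 0.8]
width: 0.3
```

```bash
cat > st.py <<'E'
from h import *
s=ctrl.read_state();p=np.array(s["eef_pos"]);print(s["clock"],p.round(1),(B@(p[:2]-[520,10.5])).round(1),"F",(B@np.array(s["force"])[:2]).round(1))
for cam in("side","wrist"):
    im,d,P,b=cloud(cam);hsv=cv2.cvtColor(im,cv2.COLOR_BGR2HSV)
    m=(hsv[...,0]>20)&(hsv[...,0]<35)&(hsv[...,1]>150)&(hsv[...,2]>60)&(d>0)&(abs(b[...,0])<60)&(abs(b[...,1])<150)
    for lo in(84,96):
        j=m&(P[...,2]>=lo)&(P[...,2]<lo+6)
        if j.sum()>3:print(cam,"rib",lo,j.sum(),np.percentile(b[j][:,1],[3,50,97]).round(1))
E
python3 st.py
```

```text
6.4667 [504.9 -12.5  74.4] [  1.4 -27.4] F [-0.8  2.1]
side rib 84 34 [-42.1 -37.  -34.9]
side rib 96 7 [-43.4 -39.5 -37.7]
wrist rib 84 634 [-41.  -39.5 -38.5]
wrist rib 96 129 [-42.5 -41.1 -39. ]
```

The cover is moving, with about 2 N of push and the rib near y −42. I carry on to the end of the track.

Emit:
send_rows(rows=[{"x":-0.5,"y":-0.7,"z":0,"roll":0,"claw":1},{"x":-1.0,"y":-1.4,"z":0,"roll":0,"claw":1},{"x":-1.5,"y":-2.1,"z":0,"roll":0,"claw":1},{"x":-2.1,"y":-2.9,"z":0,"roll":0,"claw":1},{"x":-2.6,"y":-3.6,"z":0,"roll":0,"claw":1}])

```text
clock: 6.98
eef_pos: [478.5, -48.3, 74.2]
tool_rot: [3.141, -0.0, 0.939]
force: [-0.1, 7.6, 0.9]
width: -0.0
```

Emit:
send_rows(rows=[{"x":-0.2,"y":-0.2,"z":0,"roll":0,"claw":1},{"x":-0.3,"y":-0.4,"z":0,"roll":0,"claw":1},{"x":-0.5,"y":-0.6,"z":0,"roll":0,"claw":1},{"x":-0.6,"y":-0.8,"z":0,"roll":0,"claw":1},{"x":-0.6,"y":-0.8,"z":0,"roll":0,"claw":1}])

```text
clock: 7.4
eef_pos: [478.5, -48.6, 75.3]
tool_rot: [3.137, -0.014, 0.945]
force: [8.0, 18.9, 1.8]
width: 0.1
```

```bash
python3 st.py
```

```text
7.4 [478.5 -48.6  75.3] [  1.4 -72.2] F [-4.7 19.9]
side rib 84 38 [-88.1 -81.9 -79.6]
side rib 96 29 [-89.2 -84.3 -79.9]
wrist rib 84 615 [-83.2 -81.8 -80.8]
wrist rib 96 350 [-85.2 -83.2 -81.4]
```

Emit:
send_rows(rows=[{"x":0.9,"y":1.2,"z":0,"roll":0,"claw":1},{"x":1.8,"y":2.4,"z":0,"roll":0,"claw":1},{"x":1.8,"y":2.4,"z":3,"roll":0,"claw":1},{"x":3.0,"y":4.1,"z":6,"roll":0,"claw":1},{"x":4.6,"y":6.3,"z":9,"roll":0,"claw":1}])

```text
clock: 7.92
eef_pos: [515.9, 4.1, 164.3]
tool_rot: [-3.138, 0.006, 0.934]
force: [1.6, -1.5, 0.2]
width: -0.4
```

Emit:
send_rows(rows=[{"x":1.5,"y":2.1,"z":3,"roll":0,"claw":1},{"x":3.0,"y":4.2,"z":5,"roll":0,"claw":1},{"x":3.0,"y":4.2,"z":5,"roll":0,"claw":1},{"x":3.0,"y":4.2,"z":5,"roll":0,"claw":1}])

```text
clock: 8.25
eef_pos: [549.0, 49.4, 214.8]
tool_rot: [3.141, -0.0, 0.94]
force: [0.6, 0.0, -0.4]
width: 0.1
```

```bash
python3 st.py; python3 - <<'E'
from h import *
a=cv2.resize(ctrl.get_image("top")[0][150:330,200:390],None,fx=2.1,fy=2.1,interpolation=cv2.INTER_CUBIC)
for q in("red_tip","red_pivot"):
  for cam in("side","wrist"):
    if q=="red_tip":w=ctrl.get_image(cam)[0] if cam=="wrist" else ctrl.get_image(cam)[0]
    for r in ctrl.place_of(cam,q)[:1]:
        x=px2w(cam,r["uv"],56);print(q,cam,r["confidence"],np.round(r["uv"]),x.round(1),(B@(x[:2]-[520,10.5])).round(1))
w=cv2.resize(ctrl.get_image("wrist")[0],(400,300))
c=np.zeros((600,800,3),np.uint8);c[:a.shape[0],:a.shape[1]]=a;c[300:,400:]=w
s=ctrl.get_image("side")[0][170:370,180:400];s=cv2.resize(s,(400,364));c[0:300,400:]=s[64:]
cv2.imwrite("pics/c4.png",c)
E
```

```text
8.25 [549.   49.4 214.8] [ 0.5 48.5] F [0.5 0.4]
side rib 84 61 [-85.  -81.4 -78.2]
side rib 96 36 [-88.7 -83.4 -80.1]
red_tip side 0.48 [282. 292.] [537.1  69.5  56. ] [-21.   57.7]
red_tip wrist 0.95 [281. 193.] [536.6  78.9  56. ] [-27.  65.]
red_pivot side 0.81 [263. 284.] [579.1  47.7  56. ] [25.7 64.9]
red_pivot wrist 0.56 [345. 194.] [576.1  50.3  56. ] [21.8 65.2]
```

View pics/c4.png

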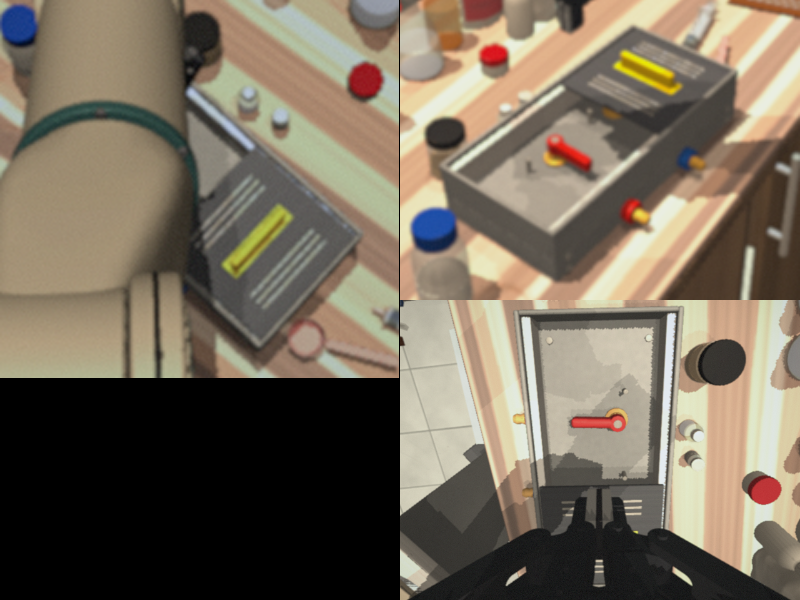

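The composite shows the cover flush against the far end. The side panel shows the red handle bare, still pointing to the front; in the wrist panel its tip is at (572,423) and its pivot at (617,423). The pivot is about (22,65) in my box frame (true origin about 9 mm off), with the handle at an angle of about 0. I go down on its −y side.

Emit:
send_rows(rows=[{"x":-1.4,"y":-0.1,"z":0,"roll":0,"claw":1},{"x":-2.8,"y":-0.3,"z":-2.5,"roll":0,"claw":1},{"x":-2.8,"y":-0.3,"z":-6,"roll":0,"claw":1},{"x":-2.8,"y":-0.3,"z":-9.5,"roll":0,"claw":1},{"x":-2.8,"y":-0.3,"z":-12,"roll":0,"claw":1}])

```text
clock: 9.22
eef_pos: [519.8, 46.0, 92.2]
tool_rot: [-3.141, 0.001, 0.939]
force: [-0.5, -0.5, -0.6]
width: 0.0
```

Emit:
send_rows(rows=[{"x":0,"y":0,"z":-2,"roll":0,"claw":1},{"x":0,"y":0,"z":-4,"roll":0,"claw":1},{"x":0,"y":0,"z":-5.4,"roll":0,"claw":1},{"x":0,"y":0,"z":-5.4,"roll":0,"claw":1}])

```text
clock: 9.55
eef_pos: [518.9, 46.0, 37.5]
tool_rot: [-3.138, 0.003, 0.939]
force: [0.1, -0.0, 0.2]
width: -0.0
```

```bash
python3 - <<'E'
from h import *
s=ctrl.read_state();p=np.array(s["eef_pos"]);pb=B@(p[:2]-[520,10.5]);print(p,pb,s["force"])
for cam in("side","wrist"):
    im,d,P,b=cloud(cam);hsv=cv2.cvtColor(im,cv2.COLOR_BGR2HSV)
    k=(d>0)&(abs(b[...,0]-pb[0])<17)&(abs(b[...,1]-pb[1])<17)&(P[...,2]>42)&(P[...,2]<75)&(hsv[...,2]<90)
    if k.sum()>3:print(cam,"finger z",np.percentile(P[k][:,2],[0,5,20]).round(1),"y",np.percentile(b[k][:,1],[2,98]).round(1),"x",np.percentile(b[k][:,0],[2,98]).round(1))
    m=((hsv[...,0]<8)|(hsv[...,0]>172))&(hsv[...,1]>150)&(hsv[...,2]>60)&(d>0)&(abs(b[...,0])<70)&(abs(b[...,1]-80)<70)&(P[...,2]>40)
    if m.sum()>3:
        (cx,cy),_,_=cv2.minAreaRect(b[m].astype(np.float32));print(cam,"red",m.sum(),"x",np.percentile(b[m][:,0],[2,98]).round(1),"y",np.percentile(b[m][:,1],[2,98]).round(1))
E
```

```text
[518.94660656  46.02592924  37.54362264] [-21.81038676  28.04792277] [ 0.1127663  -0.00186978  0.17565373]
side finger z [48.7 51.2 56.9] y [25.8 42.6] x [-37.   -9.5]
side red 189 x [-33.   23.3] y [59.2 73.5]
wrist finger z [52.2 55.8 60. ] y [36.8 41.9] x [-32.3  -6.1]
wrist red 7982 x [-28.6  30.8] y [57.5 73.6]
```

Emit:
send_rows(rows=[{"x":0.6,"y":0.5,"z":0,"roll":0,"claw":1},{"x":1.3,"y":1.1,"z":0,"roll":0,"claw":1},{"x":1.8,"y":2.8,"z":0,"roll":0,"claw":1},{"x":2.4,"y":3.8,"z":0,"roll":0,"claw":1},{"x":3.4,"y":4.4,"z":0,"roll":0,"claw":1}])

```text
clock: 10.07
eef_pos: [552.9, 90.0, 40.7]
tool_rot: [-3.139, 0.005, 0.939]
force: [-5.4, -3.5, 0.3]
width: 0.3
```

Emit:
send_rows(rows=[{"x":0.6,"y":0.2,"z":0,"roll":0,"claw":1},{"x":1.3,"y":0.3,"z":0,"roll":0,"claw":1},{"x":2.0,"y":0.2,"z":0,"roll":0,"claw":1},{"x":2.7,"y":0.2,"z":0,"roll":0,"claw":1},{"x":2.7,"y":0.2,"z":0,"roll":0,"claw":1}])

```text
clock: 10.48
eef_pos: [582.5, 92.5, 40.1]
tool_rot: [-3.141, -0.0, 0.938]
force: [-3.2, 0.4, 0.4]
width: -0.0
```

```bash
cat > red.py <<'E'
from h import *
s=ctrl.read_state();p=np.array(s["eef_pos"]);pb=B@(p[:2]-[520,10.5]);print(s["clock"],p.round(1),pb.round(1),(B@np.array(s["force"])[:2]).round(1))
for cam in("side","wrist"):
    im,d,P,b=cloud(cam);hsv=cv2.cvtColor(im,cv2.COLOR_BGR2HSV)
    m=((hsv[...,0]<8)|(hsv[...,0]>172))&(hsv[...,1]>150)&(hsv[...,2]>60)&(d>0)&(abs(b[...,0])<70)&(abs(b[...,1]-80)<70)&(P[...,2]>(60 if cam=="wrist" else 40))
    if m.sum()>3:
        q=b[m];vx,vy,_,_=cv2.fitLine(q.astype(np.float32),cv2.DIST_HUBER,0,.01,.01).ravel();t=np.degrees(np.arctan2(vy,-vx))
        print(cam,"red",m.sum(),"x",np.percentile(q[:,0],[2,98]).round(1),"y",np.percentile(q[:,1],[2,98]).round(1),"angle",round(t%180,1))
E
python3 red.py
```

```text
10.4833 [582.5  92.5  40.1] [  2.1 103.1] [-2.8 -1.6]
side red 61 x [-14.5  27. ] y [ 57.7 140.7] angle 93.1
wrist red 1918 x [17.2 27.9] y [ 93.6 118.3] angle 80.9
```

Emit:
send_rows(rows=[{"x":0.2,"y":-0.2,"z":0,"roll":0,"claw":1},{"x":0.4,"y":-0.3,"z":0,"roll":0,"claw":1},{"x":0.6,"y":-0.4,"z":0,"roll":0,"claw":1},{"x":0.6,"y":-0.4,"z":0,"roll":0,"claw":1}])

```text
clock: 10.92
eef_pos: [583.0, 92.2, 39.9]
tool_rot: [-3.132, 0.002, 0.941]
force: [-12.8, 7.2, 6.8]
width: 0.1
```

```bash
python3 red.py
```

```text
10.9167 [583.   92.2  39.9] [  2.6 103.1] [-14.6  -1.7]
side red 49 x [13.2 29. ] y [107. 143.] angle 97.3
wrist red 1848 x [17.7 28.3] y [ 94.2 118.4] angle 80.2
```

The handle stops hard: 15 N for only 0.5 mm of motion. One firmer nudge, then I back off toward −x, lift and check.

Emit:
send_rows(rows=[{"x":0.3,"y":-0.2,"z":0,"roll":0,"claw":1},{"x":0.3,"y":-0.2,"z":0,"roll":0,"claw":1}])

```text
clock: 11.18
eef_pos: [583.2, 92.0, 39.7]
tool_rot: [-3.128, 0.004, 0.943]
force: [-19.1, 10.3, 11.7]
width: -0.4
```

Emit:
send_rows(rows=[{"x":-1.3,"y":0.9,"z":0,"roll":0,"claw":1},{"x":-2.6,"y":1.9,"z":0,"roll":0,"claw":1},{"x":-2.6,"y":1.9,"z":3,"roll":0,"claw":1},{"x":-2.6,"y":1.9,"z":7,"roll":0,"claw":1},{"x":-2.6,"y":1.9,"z":11,"roll":0,"claw":1}])

```text
clock: 11.6
eef_pos: [566.2, 105.7, 151.4]
tool_rot: [3.14, -0.002, 0.939]
force: [1.8, 0.5, 0.2]
width: -0.2
```

Emit:
send_rows(rows=[{"x":-1,"y":-2,"z":3,"roll":0,"claw":1},{"x":-2.5,"y":-5,"z":7,"roll":0,"claw":1},{"x":-4,"y":-8,"z":8,"roll":0,"claw":1},{"x":-4,"y":-8,"z":8,"roll":0,"claw":1},{"x":-4,"y":-8,"z":8,"roll":0,"claw":1}])

```text
clock: 12.02
eef_pos: [526.9, 22.3, 232.5]
tool_rot: [3.135, -0.004, 0.934]
force: [-0.6, 0.3, 0.4]
width: 0.1
```

```bash
python3 red.py; python3 st.py; python3 - <<'E'
from h import *
w=cv2.resize(ctrl.get_image("wrist")[0],(400,300))
s=ctrl.get_image("side")[0][150:390,160:480]
cv2.imwrite("pics/c5.png",np.hstack([cv2.resize(s,(400,300)),w]))
for q in("red_tip","red_pivot"):
    for cam in("wrist","side"):
        for r in ctrl.place_of(cam,q)[:1]:
            x=px2w(cam,r["uv"],56);print(q,cam,round(r["confidence"],2),(B@(x[:2]-[520,10.5])).round(1))
E
```

```text
12.0167 [526.9  22.3 232.5] [-1.4 13.6] [-0.7 -0.1]
side red 176 x [11.3 25.2] y [ 63.3 117.7] angle 91.5
wrist red 1289 x [13.9 28.9] y [ 56.5 116.4] angle 88.8
12.1167 [526.4  25.7 230.7] [-3.8 16. ] F [-0.3  1.2]
side rib 84 56 [-86.2 -81.  -78.9]
side rib 96 33 [-88.4 -84.  -79.8]
wrist rib 84 60 [-82.  -81.3 -80.6]
red_tip wrist 0.6 [ 23.1 114.1]
red_tip side 0.78 [ 21.7 111.7]
red_pivot wrist 0.61 [23.2 60. ]
red_pivot side 0.97 [28.4 56. ]
```

View pics/c5.png

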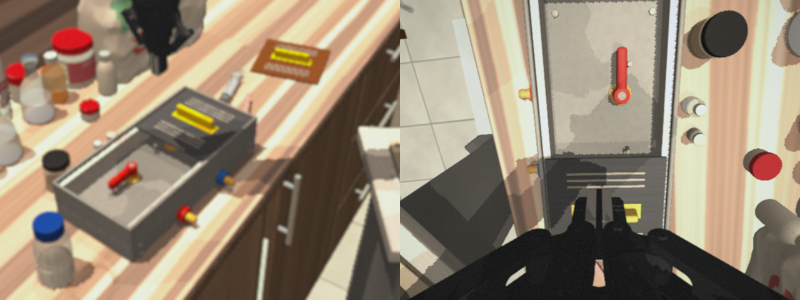

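The red handle points to box +y: tip at (622,50) and pivot at (620,95) in the wrist half, with an angle of about 89–91°. The cover is still at its far end and the bystanders stand where they were, so I hand in.

```bash
python3 -c "
from cell import ctrl
print(ctrl.finish_job())"
```

```text
the job is handed in; nothing more can be done
None
```

I pushed the cover by its yellow rib to the end of its track on the blue side, then turned the red handle clockwise onto its stop. I handed the job in at about 12 s, with the gripper clear of everything; no verdict was reported.

**Last checks**
- **Cover:** it stopped hard at about 20 N. After I backed off it sat flush with the far end in the pictures, and the rib was in the same place after the handle push.
- **Red handle:** it measured about 89° from the wrist camera and about 91.5° from the side camera. It resisted about 20 N with less than 1 mm of further motion.
- **Bystanders:** those in view in the last picture stood where they were. The blue handle stayed under the cover, so I did not see it; the fingers never went near it.

**What went wrong or disagreed**
- **First push missed:** the fingers passed just over the rib without touching it. Depth showed the fingertips about 11 mm above the reported TCP rather than 11 mm ahead of it, so I went lower and repeated the push.
- **Box position:** my first estimate of the box's centre was about 9 mm off along its length. The cover's end stop and the red pivot showed this, and I used the measured pivot for the handle push.

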